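# Nudge the slide carrier onto its locating pins

### The job

The teal slide carrier has been left askew on the loading dock, resting on top of the two locating pins and on the dock's grey ledge. Nudge it sideways with the fingers until both its holes drop over the pins and it lies flat on the white deck; push it only, do not lift it, and then move clear. Leave the other things on the table where they are.

Things in the scene. Friction and masses are not known exactly. Their poses are not given: they have to be found in the camera images.
- dock: Fixed loading dock of a slide scanner, a white slab 290 x 320 x 15 mm (x = -130 to 160, y = -160 to 160 mm). Origin: at table height below the centre of the seated carrier; x towards the grey console (x = 110 to 160 mm, 28 mm high), y along the pin line. The deck is 15 mm up. Seated, the carrier's origin is over this origin, its axes parallel to the dock's.
- ledge (a point): Middle of the upper edge, next to the deck, of the dock's grey ledge, at dock x = -64 mm. The ledge is 6 mm higher than the white deck (21 mm above the table) and covers dock x = -130 to -64 mm, y = -140 to 140 mm.
- outline (a point): Middle of the thin yellow line on the deck, at dock x = 63.5 mm, parallel to dock y. Yellow lines run round three sides of the seated carrier's outline, 1 to 5 mm outside it; the ledge bounds the fourth side.
- pin0 (a point): Top of the locating pin at dock (8, -70) mm: a steel pin of 10 mm diameter with a domed top, 6 mm high above the white deck, so level with the ledge. Hidden under the carrier at the start.
- pin1 (a point): Top of the other, equal locating pin, at dock (8, +70) mm.
- carrier: Loose teal plate 120 (x) x 170 (y) x 12 mm, 0.2 to 0.45 kg, with three slides let into its top. Origin: centre of its underside; z up. It starts level on pins and ledge, underside 21 mm above the table, 18 to 36 mm off its place towards the ledge (dock -x), up to 16 mm off in y, turned up to 0.11 rad. Seated, its underside is at 15 mm, with 2 mm of play about the pins and 4 mm to the ledge.
- hole0 (a point): Centre, at the underside, of the carrier's through hole at carrier (8, -70) mm, 14 mm in diameter; it belongs over pin0.
- hole1 (a point): The same for the hole at carrier (8, +70) mm, which belongs over pin1.
- vial_a: Bystander: clear vial with a red cap, 24 mm diameter, 55 mm high, standing beside the dock (origin: centre of its underside).
- vial_b: Bystander: amber vial with a blue cap, 24 mm diameter, 55 mm high (origin: centre of its underside).
- jar: Bystander: white specimen jar with an orange lid, 44 mm diameter, 60 mm high (origin: centre of its underside).
- bowl: Bystander: steel bowl, 100 mm diameter, 40 mm high (origin: centre of its underside).
- marker: Bystander: white and purple marker, 135 mm long, 16 mm high, lying along its x (origin: middle of its underside).
- phone: Bystander: black phone 147 x 71 x 9 mm lying flat (origin: centre of its underside).
There are look-alikes about, which are no part of the job. There is more than one size of the carrier; the one meant has the size given above.

How it is judged:
At the end, for the whole second after the job is handed in: The carrier lies flat on the white deck (underside within 3 mm of it, level with the deck to 0.02 rad), each hole over its own pin (centres within 4.5 mm), at rest (z of carrier in the frame of dock below 0.018 m and horizontal distance between hole0 and pin0 below 0.0045 m and horizontal distance between hole1 and pin1 below 0.0045 m and angle between the z axis of carrier and the z axis of dock, either way round below 0.02 rad and linear speed of carrier below 0.01 m/s); the robot touches nothing.
It fails at once if the carrier is lifted (underside more than 18 mm above the deck) (z of carrier in the frame of dock above 0.033 m).
It fails at once if the carrier is tipped up by more than 0.3 rad (angle between carrier's own z axis and vertical above 0.3 rad).
It fails at once if one of the things standing or lying beside the dock is moved by more than 30 mm (distance of any of vial_a, vial_b, jar, bowl, marker, phone from where it was at the start of the episode above 0.03 m).
It also fails if it takes over 64 s, if anything falls off the work surface, if the arm or the gripper's body presses on something with over 40 N, if the wrist force passes 120 N, or if a joint passes its speed limit or range.

### The arm

A 6-joint arm with a two-finger parallel gripper is mounted at the origin on the work surface. World frame = base frame: x ahead of the robot, y to its left, z up, the work surface at z = 0. Lengths are in m, angles in rad, forces in N, time in s.
With the tool pointing down it reaches from about 0.425 to 1.125 m from the base axis. Payload 14.9 kg.
Tool frame: the origin (TCP) lies at the very end of the fingers, on their centre line; the grasp point (between the pads) lies 19 mm behind it (ctrl.tcp_to_grasp is the distance from the TCP to the grasp point, in m); z points along the fingers, y is the line along which they close (so a half turn about z gives the same grasp; the last joint's range is limited). The gripper opens to 91 mm and grips with 3 to 60 N. Pads are 32 mm wide; open, the fingers measure 118 mm over their backs; the gripper's body (76 mm by 178 mm) begins 60 mm behind the grasp point.
Start: joints at [-1.165, 0.379, 1.734, -0, 1.028, -0.033], TCP at [0.297, -0.634, 0.214] pointing down, gripper open.
Joint ranges: [-2.77, 2.77], [-0.74, 2.19], [0, 2.66], [-1.06, 4.2], [0.31, 2.87], [-3.08, 3.08]. Speed limits (rad/s): [1.89, 1.89, 2.39, 3.14, 3.14, 3.14].

### API

Orientations are given as a unit quaternion [w, x, y, z].
In Python, from cell import ctrl gives the robot as it stands. The module is installed in compiled form; this text tells all that it offers.
- The arm moves only by the tool move_arm, never from a script. Its argument "deltas" is a list that holds one entry, the list of rows, each a list of 5 numbers: the shift along the tool's x, y, z in m, then the turn about the tool's z in rad, then the closure, from 0 (fully open) to 1 (shut). A call has 1 to 20 rows; each row is the pose to reach, as a shift and turn from the pose commanded when the call began, along the tool's axes at that moment; what a row does not reach only later rows make up. A row lasts 1/10 s, in which the tool goes at most 50 mm and 8.59 degrees, less where a joint would pass 70% of its speed; a pose out of reach is approached as far as the arm can. A call with a gripper value outside its range is refused whole. The fingers move at their own pace and stop on an object; the grip force is fixed at half the most. Time passes only in rows, so rows that repeat a pose let the fingers close. It gives the time, the measured TCP pose, the force, the opening and the grip force at its end, in the units of the state.
- ctrl.observe(): the state, without advancing time (a new reading comes with each control period).
- ctrl.snapshot(name): name is "scene" or "top" or "wrist"; returns (picture, depth): 480x640x3 uint8, red, green, blue; 480x640 float32, m along the optical axis (not along the pixel's ray), 0 where there is no reading.
- ctrl.camera_params(name): a dict with "camera_matrix" (3x3 intrinsics, pixels), "distortion" ([k1, k2, p1, p2, k3] as OpenCV has them; the pictures are not rectified), "xyz" and "orientation" of the camera in the world; the wrist camera has in their place "T_tool_cam" (4x4, takes a point from camera to tool coordinates, whose origin is the TCP and whose axes are the flange's). Camera axes: x right, y down, z forward; pixel columns grow to the right and rows downward; lengths in m; the calibration is good to about 2 mm. A picture is of the moment at which its call begins: read the wrist's pose just before it. camera_params takes no time and is no camera call.
- ctrl.job_done(): hands the job in; it is judged then, once.
Trained networks look in the newest picture that a camera, given by its name, has taken for a name from the list of things; names that differ only in an ending like _2 or _b are one class to them, and where a whole thing is asked for, a point or a joint stands for the part that bears it (a point fixed in the world has none). Each returns a list of dicts, best first, with "score" (0 to 1); they miss things now and then, are a little off and sometimes report something else, mostly with a low value. They report only what shows in the picture. A call takes as long as a camera call. They do not tell look-alikes from the thing itself.
- ctrl.masks_of(target, camera): "pixels" (480x640 bool, what is visible of it) and "point" ([column, row] in pixels, amid what is visible of it).
The state is a dict: "t": time; "qpos": joint angles; "dq": joint speeds; "joint_efforts": joint torques, N m; "tcp_pos": TCP position; "ee_rot": TCP orientation; "wrist_force": force on the tool from outside, world axes, zero at the start; "moment": the same for the moment, N m; "width": finger opening in m; "grip_force": force on a finger pad.
Only numpy, scipy, OpenCV 4.12 (cv2) and the standard library are available. Lean on these libraries where they do the work, as an engineer would, in place of code of your own. Each camera call takes 0.05 s, during which the arm holds its last target. There are 200 camera calls.

## Working session

There is one attempt and no reset: what is moved stays moved. The work goes in short steps, Python scripts to look and compute and a tool call to move; the robot and the scene stay as the last step left them, time stands still between calls to the robot, and variables do not carry over. Pictures are saved under pics/ and viewed, at most 10 in all, crops included, and the job is handed in when it is done.

Besides the shell and the picture viewer there is one more tool, called after "Emit:" by a JSON object that holds its "op" and its "data". move_arm: Moves the arm, as the interface text tells. Its arguments: {"type":"object","properties":{"deltas":{"type":"array","items":{"type":"array","items":{"type":"array","items":{"type":"number"}}}}},"required":["deltas"]}

```bash
mkdir -p pics
cat > h.py <<'E'
import numpy as np, cv2
from scipy.spatial.transform import Rotation as R
from cell import ctrl
def rot(q): return R.from_quat([q[1],q[2],q[3],q[0]]).as_matrix()
def campose(n):
    p=ctrl.camera_params(n); K=np.array(p["camera_matrix"]); D=np.array(p["distortion"],float)
    if n=="wrist":
        s=ctrl.observe(); T=np.eye(4); T[:3,:3]=rot(s["ee_rot"]); T[:3,3]=s["tcp_pos"]; T=T@np.array(p["T_tool_cam"])
    else:
        T=np.eye(4); T[:3,:3]=rot(p["orientation"]); T[:3,3]=p["xyz"]
    return K,D,T
def snap(n,f=None):
    c=campose(n); im,d=ctrl.snapshot(n)
    if f: cv2.imwrite("pics/"+f,im[:,:,::-1])
    return im,d,c
def cloud(d,c):
    K,D,T=c; v,u=np.mgrid[:480,:640]
    n=cv2.undistortPoints(np.stack([u,v],-1).reshape(-1,1,2).astype(float),K,D).reshape(480,640,2)
    P=np.dstack([n*d[...,None],d]); return P@T[:3,:3].T+T[:3,3]
def onplane(px,z,c):
    K,D,T=c; n=cv2.undistortPoints(np.array(px,float).reshape(-1,1,2),K,D).reshape(-1,2)
    r=np.c_[n,np.ones(len(n))]@T[:3,:3].T; return T[:3,3]+r*((z-T[2,3])/r[:,2:])
def proj(P,c):
    K,D,T=c; Q=(np.atleast_2d(P)-T[:3,3])@T[:3,:3]
    return cv2.projectPoints(Q,np.zeros(3),np.zeros(3),K,D)[0].reshape(-1,2)
E
python3 - <<'E'
from h import *
s=ctrl.observe();print(s["t"],s["tcp_pos"],s["ee_rot"],rot(s["ee_rot"]).round(3))
for n in("top","scene"):
    im,d,c=snap(n,n+"0.png"); P=cloud(d,c); print(n,c[2].round(3).tolist())
    for t in("carrier","dock","outline","ledge","vial_a","vial_b","jar","bowl","marker","phone","hole0","hole1"):
        for m in ctrl.masks_of(t,n)[:3]:
            q=m["pixels"]; X=P[q&(d>0)]
            print(t,round(m["score"],2),np.round(m["point"]),q.sum(),np.median(X,0).round(3) if len(X) else None)
E
```

```text
0.0 [ 0.29724194 -0.63332233  0.21329884] [-5.31791643e-04  9.76027239e-01  2.17647736e-01 -9.61082738e-05] [[ 0.905  0.425 -0.   ]
 [ 0.425 -0.905  0.001]
 [ 0.    -0.001 -1.   ]]
top [[-0.011, -0.989, 0.145, 0.377], [-1.0, 0.011, -0.004, 0.058], [0.003, -0.145, -0.989, 1.106], [0.0, 0.0, 0.0, 1.0]]
carrier 0.71 [289. 244.] 3888 [0.527 0.121 0.032]
carrier 0.58 [380. 235.] 405 [ 0.546 -0.087  0.012]
carrier 0.57 [143. 372.] 8676 [0.243 0.437 0.016]
dock 0.95 [298. 210.] 13128 [0.605 0.101 0.016]
dock 0.22 [395. 185.] 1340 [ 0.667 -0.129  0.017]
outline 0.73 [294. 208.] 13353 [0.604 0.102 0.016]
outline 0.31 [285. 240.] 3745 [0.527 0.123 0.032]
outline 0.3 [424. 251.] 1946 [ 0.515 -0.192  0.008]
ledge 0.63 [296. 210.] 13044 [0.605 0.102 0.016]
vial_a 0.61 [193. 218.] 108 [0.587 0.338 0.033]
vial_a 0.56 [201. 257.] 127 [0.488 0.319 0.033]
vial_b 0.61 [193. 218.] 108 [0.587 0.338 0.033]
vial_b 0.56 [201. 257.] 127 [0.488 0.319 0.033]
jar 0.82 [195. 187.] 409 [0.648 0.333 0.057]
bowl 0.73 [394. 184.] 1425 [ 0.667 -0.13   0.018]
marker 0.81 [380. 238.] 393 [ 0.543 -0.087  0.012]
hole0 0.
[... 766 characters left out ...]
350.] 210 [0.597 0.35  0.033]
vial_a 0.6 [392. 324.] 178 [0.496 0.331 0.031]
vial_b 0.63 [359. 350.] 210 [0.597 0.35  0.033]
vial_b 0.6 [392. 324.] 178 [0.496 0.331 0.031]
jar 0.79 [334. 361.] 644 [0.661 0.349 0.048]
jar 0.27 [291. 294.] 10187 [0.62  0.152 0.016]
bowl 0.6 [219. 236.] 897 [ 0.658 -0.142  0.024]
marker 0.87 [267. 237.] 324 [ 0.553 -0.082  0.011]
phone 0.66 [261. 206.] 920 [ 0.52  -0.185  0.009]
hole0 0.82 [510. 314.] 6453 [0.254 0.453 0.017]
hole0 0.73 [320. 272.] 2855 [0.535 0.134 0.033]
hole0 0.72 [402. 258.] 1453 [0.319 0.172 0.009]
hole1 0.82 [510. 314.] 6453 [0.254 0.453 0.017]
hole1 0.73 [320. 272.] 2855 [0.535 0.134 0.033]
hole1 0.72 [402. 258.] 1453 [0.319 0.172 0.009]
```

View pics/top0.png

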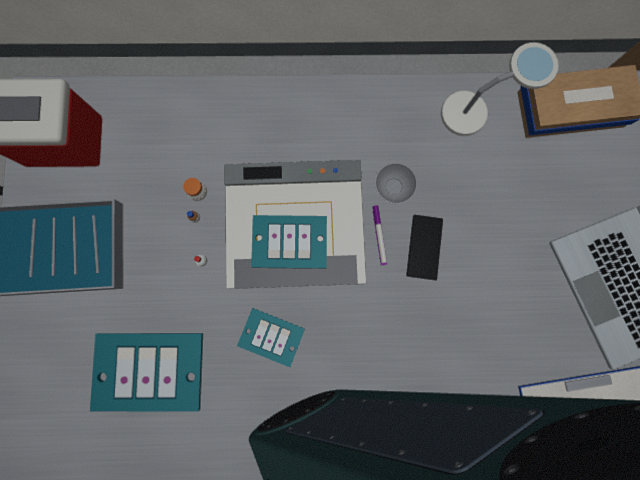

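View pics/scene0.png

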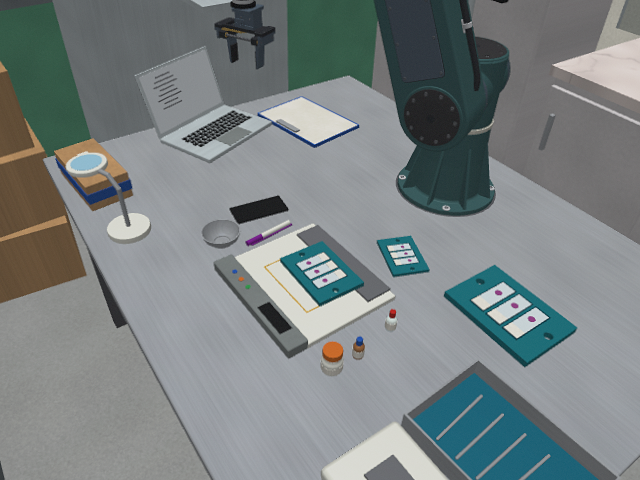

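The top view shows the dock at about (295,225) and the right-sized teal carrier on it at about (290,243). Look-alikes lie at (271,338), which is smaller, and (148,372), which is larger. The scene view agrees. The console points away from the robot, so the dock axes roughly match the world axes. I'll move over the dock for a close look.

Emit:
{"op": "move_arm", "data": {"deltas": [[[0.497, -0.587, -0.1, 0.405, 0], [0.497, -0.587, -0.1, 0.405, 0], [0.497, -0.587, -0.1, 0.405, 0], [0.497, -0.587, -0.1, 0.405, 0], [0.497, -0.587, -0.1, 0.405, 0], [0.497, -0.587, -0.1, 0.405, 0], [0.497, -0.587, -0.1, 0.405, 0], [0.497, -0.587, -0.1, 0.405, 0], [0.497, -0.587, -0.1, 0.405, 0], [0.497, -0.587, -0.1, 0.405, 0], [0.497, -0.587, -0.1, 0.405, 0], [0.497, -0.587, -0.1, 0.405, 0], [0.497, -0.587, -0.1, 0.405, 0], [0.497, -0.587, -0.1, 0.405, 0], [0.497, -0.587, -0.1, 0.405, 0], [0.497, -0.587, -0.1, 0.405, 0], [0.497, -0.587, -0.1, 0.405, 0], [0.497, -0.587, -0.1, 0.405, 0], [0.497, -0.587, -0.1, 0.405, 0], [0.497, -0.587, -0.1, 0.405, 0]]]}}

```text
t: 3.3
tcp_pos: [0.4977, 0.1079, 0.3138]
ee_rot: [0.0, 1.0, 0.016, -0.0]
wrist_force: [0.2, -0.1, 0.1]
width: 0.0914
grip_force: 0.0
```

Run:
```python
from h import *
s=ctrl.observe();print(s["t"],s["tcp_pos"],s["dq"].__repr__()[:80])
im,d,c=snap("wrist","w0.png");print(c[2].round(3).tolist()); np.savez("w0.npz",im=im,d=d,K=c[0],D=c[1],T=c[2])
for t in("carrier","dock","outline","ledge","hole0","hole1"):
    for m in ctrl.masks_of(t,"wrist")[:2]:
        print(t,round(m["score"],2),np.round(m["point"]),m["pixels"].sum())
```

```text
3.3 [0.49770718 0.10787122 0.3138405 ] array([ 9.34902921e-05,  1.14804712e-03, -2.32183703e-03, -4.57390746e-04,
     
[[0.033, -0.957, -0.289, 0.579], [-0.999, -0.031, -0.012, 0.111], [0.002, 0.289, -0.957, 0.485], [0.0, 0.0, 0.0, 1.0]]
carrier 0.92 [313. 164.] 13937
carrier 0.83 [276. 308.] 4251
dock 0.76 [330.  90.] 49781
outline 0.79 [330.  89.] 50225
ledge 0.64 [328.  90.] 49733
ledge 0.29 [314. 165.] 14358
hole0 0.74 [311. 160.] 14008
hole0 0.67 [147. 308.] 513
hole1 0.74 [311. 160.] 14008
hole1 0.67 [147. 308.] 513
```

View pics/w0.png

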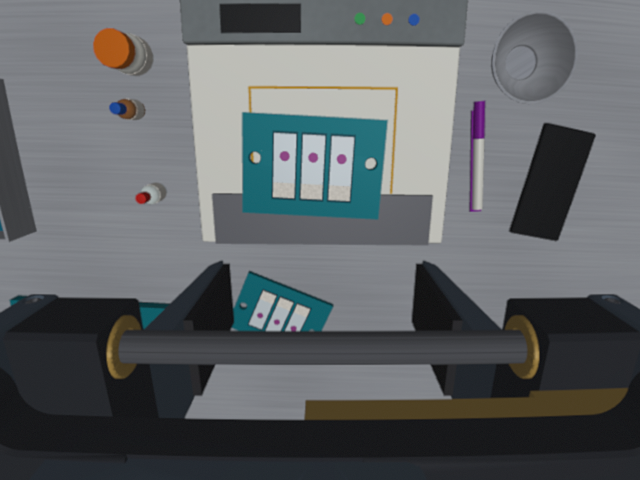

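The wrist view shows the carrier at about (313,165). Its holes are at (255,157) and (371,163). The yellow outline's far line is at row 87, its right line is at column 395, and the ledge edge is at row 193. The carrier sits too far left (+y) and towards the ledge.

```bash
cat >> h.py <<'E'
from scipy.optimize import least_squares
def fitdock(im,c):
    hsv=cv2.cvtColor(im,cv2.COLOR_RGB2HSV)
    y=cv2.inRange(hsv,(15,100,100),(32,255,255))>0; y[225:]=0
    v,u=np.nonzero(y); X=onplane(np.c_[u,v],.015,c)[:,:2]
    def loc(p):
        a=p[2]; Rm=np.array([[np.cos(a),-np.sin(a)],[np.sin(a),np.cos(a)]]); return (X-p[:2])@Rm
    def f(p):
        L=loc(p); return np.min(np.abs(np.c_[L[:,0]-.0635,L[:,1]-.088,L[:,1]+.088]),1)
    r=least_squares(f,[.57,.105,.03],loss="soft_l1",f_scale=.002)
    return r.x,np.median(f(r.x)),len(X)
def fitcar(im,c,z):
    hsv=cv2.cvtColor(im,cv2.COLOR_RGB2HSV)
    t=cv2.inRange(hsv,(80,100,40),(100,255,255)); t[225:]=0
    cs=cv2.findContours(t,cv2.RETR_EXTERNAL,cv2.CHAIN_APPROX_NONE)[0]; k=max(cs,key=cv2.contourArea)
    X=onplane(k.reshape(-1,2),z,c)[:,:2]
    (cx,cy),(w,h),ang=cv2.minAreaRect((X*1000).astype(np.float32))
    a=(ang+45)%90-45
    return np.array([cx/1000,cy/1000,np.deg2rad(a)]),(w,h)
def rel(cp,dp):
    a=dp[2]; Rm=np.array([[np.cos(a),-np.sin(a)],[np.sin(a),np.cos(a)]]); return np.r_[(cp[:2]-dp[:2])@Rm*1000,cp[2]-a]
E
python3 - <<'E'
from h import *
z=np.load("w0.npz");c=(z["K"],z["D"],z["T"]);im=z["im"]
dp,e,n=fitdock(im,c);cp,wh=fitcar(im,c,.033)
print(dp,e,n,cp,wh,rel(cp,dp))
P=cloud(z["d"],c)
print("deck",P[60:80,300:340].reshape(-1,3).mean(0),"ledge",P[225:235,300:340].reshape(-1,3).mean(0),"car",P[205:210,300:340].reshape(-1,3).mean(0))
a=dp[2];Rm=np.array([[np.cos(a),-np.sin(a)],[np.sin(a),np.cos(a)]])
W=lambda x,y,zz:np.r_[dp[:2]+Rm@[x,y],zz]
for q in [(63.5,88,15),(63.5,-88,15),(-64,140,21),(-64,-140,21),(-130,0,15)]:print(q,proj(W(*np.array(q)/1000),c).round(1))
E
```

```text
[0.55716635 0.10936368 0.02510708] 0.0006202081224938247 592 [ 0.52741168  0.12041061 -0.02019195] (170.04959106445312, 119.22406005859375) [-29.46796305  11.79042311  -0.04529903]
deck [0.63960177 0.11522093 0.01948607] ledge [0.44763845 0.1092995  0.02408744] car [0.47937953 0.11017004 0.03372734]
(63.5, 88, 15) [[248.5  86.9]]
(63.5, -88, 15) [[396.6  88.1]]
(-64, 140, 21) [[211.2 193.5]]
(-64, -140, 21) [[432.2 195.2]]
(-130, 0, 15) [[321.4 242.5]]
```

```bash
cat >> h.py <<'E'
DP=np.array([.55717,.10936,.02511])
def delta(x,y,z,yaw=0.,dp=DP):
    "dock mm,mm, table z m, yaw relative to dock -> row"
    s=ctrl.observe(); Rt=rot(s["ee_rot"]); a=dp[2]
    w=np.r_[dp[:2]+np.array([[np.cos(a),-np.sin(a)],[np.sin(a),np.cos(a)]])@[x/1000,y/1000],z]
    cur=np.arctan2(Rt[1,0],Rt[0,0])
    return np.r_[Rt.T@(w-s["tcp_pos"]),cur-(a+yaw)].round(4)
E
python3 - <<'E'
from h import *
for z in(.3138,.06,.0235):print(delta(-117,11.8,z))
E
```

```text
[-0.0577 -0.0115  0.0001  0.0083]
[-0.0577 -0.0115  0.2539  0.0083]
[-0.0577 -0.0115  0.2904  0.0083]
```

Emit:
{"op": "move_arm", "data": {"deltas": [[[-0.0577, -0.0115, 0, 0.0083, 0], [-0.0577, -0.0115, 0, 0.0083, 0], [-0.0577, -0.0115, 0.04, 0.0083, 0], [-0.0577, -0.0115, 0.09, 0.0083, 0], [-0.0577, -0.0115, 0.14, 0.0083, 0], [-0.0577, -0.0115, 0.19, 0.0083, 0], [-0.0577, -0.0115, 0.24, 0.0083, 0], [-0.0577, -0.0115, 0.27, 0.0083, 0], [-0.0577, -0.0115, 0.28, 0.0083, 0], [-0.0577, -0.0115, 0.287, 0.0083, 0], [-0.0577, -0.0115, 0.29, 0.0083, 0], [-0.0577, -0.0115, 0.29, 0.0083, 0], [-0.0577, -0.0115, 0.29, 0.0083, 0]]]}}

```text
t: 4.95
tcp_pos: [0.4407, 0.1186, 0.0251]
ee_rot: [-0.0, 1.0, 0.013, 0.001]
wrist_force: [-0.2, 0.1, -1.1]
width: 0.0912
grip_force: 0.0
```

Run:
```python
from h import *
s=ctrl.observe();print(s["t"],s["tcp_pos"],s["wrist_force"],s["width"]);print(delta(-117,11.8,.0235),delta(-88,11.8,.0235))
snap("wrist","w1.png")
```

```text
4.95 [0.44071902 0.11858172 0.02506702] [-0.19135921  0.11653254 -1.0681601 ] 0.09121899459234072
[-0.0008  0.0003  0.0016  0.0004] [0.0282 0.0004 0.0016 0.0004]
```

View pics/w1.png

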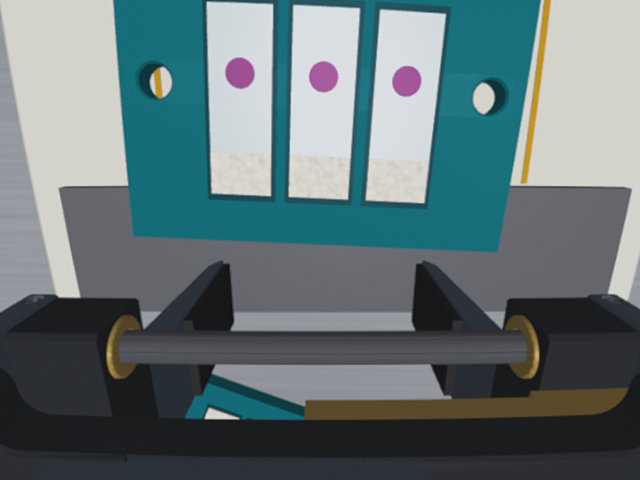

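Clear view: fingers (tips at about row 265) are just short of the carrier's near edge (row ~243), with the carrier centred ahead. Pushing with both fingers to square it up.

Emit:
{"op": "move_arm", "data": {"deltas": [[[0.004, 0, 0.0015, 0, 0], [0.008, 0, 0.0015, 0, 0], [0.011, 0, 0.0015, 0, 0], [0.014, 0, 0.0015, 0, 0], [0.017, 0, 0.0015, 0, 0], [0.02, 0, 0.0015, 0, 0], [0.023, 0, 0.0015, 0, 0], [0.026, 0, 0.0015, 0, 0], [0.028, 0, 0.0015, 0, 0], [0.028, 0, 0.0015, 0, 0], [0.028, 0, 0.0015, 0, 0]]]}}

```text
t: 6.1
tcp_pos: [0.4682, 0.1191, 0.0225]
ee_rot: [-0.0, 1.0, 0.013, 0.0]
wrist_force: [-0.0, 0.5, 0.4]
width: 0.0912
grip_force: 0.0
```

```bash
cat >> h.py <<'E'
def carclose(f=None,z=.033):
    "carrier pose rel dock from partial wrist view: near edge + hole rims on top plane"
    im,d,c=snap("wrist",f); hsv=cv2.cvtColor(im,cv2.COLOR_RGB2HSV)
    t=cv2.inRange(hsv,(80,100,40),(100,255,255)); t[258:]=0
    n,l,st,_=cv2.connectedComponentsWithStats(t); k=1+np.argmax(st[1:,4]); m=l==k
    a=DP[2];Rm=np.array([[np.cos(a),-np.sin(a)],[np.sin(a),np.cos(a)]])
    v,u=np.nonzero(m); X=(onplane(np.c_[u,v],z,c)[:,:2]-DP[:2])@Rm*1000
    def edge(i,s):  # extreme line: percentile bins of the other coord
        j=1-i; b=np.arange(*np.percentile(X[:,j],[8,92]),4); pts=[]
        for q in b:
            w=X[abs(X[:,j]-q)<2]
            if len(w)>5: pts.append((q,s*(s*w[:,i]).max()))
        pts=np.array(pts); f=np.polyfit(*pts.T,1); r=abs(pts[:,1]-np.polyval(f,pts[:,0])); g=r<=np.median(r)*2+.2
        return np.polyfit(*pts[g].T,1)
    return edge(0,-1),edge(1,1),edge(1,-1),X.min(0),X.max(0)
E
python3 - <<'E'
from h import *
s=ctrl.observe();print(s["t"],s["tcp_pos"],s["wrist_force"],delta(-88,11.8,.0235))
for e in carclose("w2.png"):print(e)
im,d,c=snap("top");print("top",fitcar(im[:300],c,.033) if 0 else "")
im,d,c=snap("scene")
E
```

```text
6.1 [0.46816663 0.11914643 0.02252639] [-0.03156031  0.45707321  0.38883729] [ 0.0007  0.0002 -0.001   0.0004]
[-5.20458963e-04 -6.63681699e+01]
[1.03141265e-03 9.97951187e+01]
[ 1.89112722e-03 -6.98716731e+01]
[-66.5106127  -70.58737764]
[ 40.4143329  100.34866144]
top
```

View pics/w2.png

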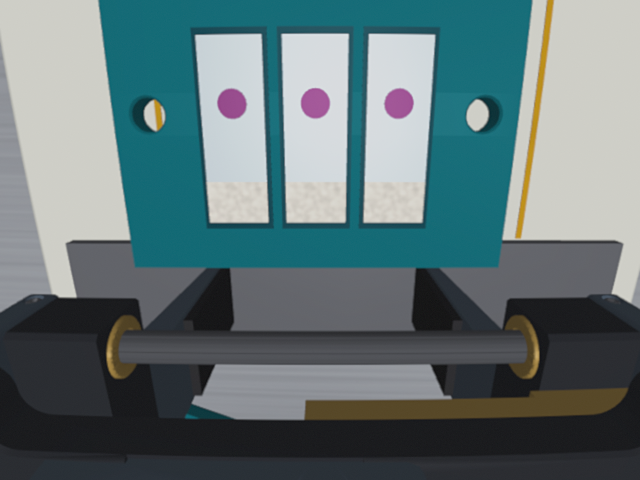

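Both fingers are against the near edge and the carrier is square to the dock (edge row 267). The carrier is still about 15 mm too far left, with holes at (155,115) and (480,115). Next I'll push it in -y from its left side with closed fingers.

Run:
```python
from h import *
for q in((-96,15,.0235),(-96,15,.09),(-13,124,.09),(-13,124,.025),(-13,98.5,.025)):print(delta(*q))
```

```text
[-0.0071 -0.003  -0.001   0.0004]
[-0.007  -0.003  -0.0675  0.0004]
[ 0.076  -0.112  -0.0675  0.0004]
[ 0.076  -0.112  -0.0025  0.0004]
[ 0.076  -0.0865 -0.0025  0.0004]
```

Emit:
{"op": "move_arm", "data": {"deltas": [[[-0.006, 0, -0.001, 0, 0], [-0.006, 0, -0.035, 0, 0.5], [-0.006, 0, -0.0675, 0, 1], [0.02, -0.04, -0.0675, 0, 1], [0.05, -0.08, -0.0675, 0, 1], [0.076, -0.112, -0.0675, 0, 1], [0.076, -0.112, -0.0675, 0, 1], [0.076, -0.112, -0.0675, 0, 1], [0.076, -0.112, -0.0675, 0, 1], [0.076, -0.112, -0.04, 0, 1], [0.076, -0.112, -0.015, 0, 1], [0.076, -0.112, -0.003, 0, 1], [0.076, -0.112, -0.003, 0, 1], [0.076, -0.112, -0.003, 0, 1]]]}}

```text
t: 7.65
tcp_pos: [0.5411, 0.2327, 0.026]
ee_rot: [-0.0, 1.0, 0.013, 0.0]
wrist_force: [0.5, -1.4, 0.1]
width: 0.0004
grip_force: 0.0
```

Run:
```python
from h import *
s=ctrl.observe();print(s["t"],s["tcp_pos"],s["wrist_force"],s["width"],delta(-13,98.5,.025),delta(-13,124,.025))
```

```text
7.65 [0.54109596 0.23272804 0.02604756] [ 0.54321541 -1.38557807  0.08834711] 0.00039516004520026836 [-0.      0.0252  0.001  -0.    ] [-0.     -0.0003  0.001  -0.    ]
```

Emit:
{"op": "move_arm", "data": {"deltas": [[[0, 0.004, 0.001, 0, 1], [0, 0.008, 0.001, 0, 1], [0, 0.011, 0.001, 0, 1], [0, 0.014, 0.001, 0, 1], [0, 0.017, 0.001, 0, 1], [0, 0.02, 0.001, 0, 1], [0, 0.0225, 0.001, 0, 1], [0, 0.0245, 0.001, 0, 1], [0, 0.0245, 0.001, 0, 1], [0, 0.0245, 0.001, 0, 1]]]}}

```text
t: 8.65
tcp_pos: [0.5416, 0.2084, 0.0244]
ee_rot: [0.0, 1.0, 0.013, -0.0]
wrist_force: [0.2, 1.6, 1.6]
width: 0.0005
grip_force: 0.7
```

Run:
```python
from h import *
s=ctrl.observe();print(s["t"],s["tcp_pos"],s["wrist_force"])
print(delta(-13,104,.025),delta(-13,104,.09),delta(-100,0,.3),delta(-100,0,.09))
```

```text
8.65 [0.54156821 0.20843272 0.02438536] [0.22078013 1.58367767 1.59738636]
[ 0.0001 -0.0046 -0.0006  0.0005] [ 0.0001 -0.0046 -0.0656  0.0005] [-0.087   0.0994 -0.2756  0.0005] [-0.0869  0.0994 -0.0656  0.0005]
```

Emit:
{"op": "move_arm", "data": {"deltas": [[[0, -0.006, -0.001, 0, 1], [0, -0.006, -0.03, 0, 1], [0, -0.006, -0.07, 0, 1], [-0.03, 0.03, -0.11, 0, 1], [-0.06, 0.06, -0.16, 0, 0.5], [-0.087, 0.0994, -0.2, 0, 0], [-0.087, 0.0994, -0.25, 0, 0], [-0.087, 0.0994, -0.276, 0, 0], [-0.087, 0.0994, -0.276, 0, 0], [-0.087, 0.0994, -0.276, 0, 0], [-0.087, 0.0994, -0.276, 0, 0], [-0.087, 0.0994, -0.276, 0, 0]]]}}

```text
t: 9.85
tcp_pos: [0.4564, 0.1071, 0.2986]
ee_rot: [0.0, 1.0, 0.013, -0.002]
wrist_force: [0.6, -0.7, -0.9]
width: 0.0616
grip_force: 0.0
```

Run:
```python
from h import *
s=ctrl.observe();print(s["t"],s["tcp_pos"],s["wrist_force"],s["width"])
im,d,c=snap("wrist","w3.png")
dp,e,n=fitdock(im,c);cp,wh=fitcar(im,c,.033)
print(dp,e,n,cp,wh,rel(cp,dp),rel(cp,DP))
print(delta(-97,0,.3),delta(-97,0,.0235))
```

```text
9.85 [0.45643289 0.10707373 0.29859373] [ 0.57924058 -0.65553367 -0.88512483] 0.06162974998100994
[0.55700354 0.10940803 0.02574971] 0.0005296471147983733 529 [ 0.53907477  0.1123399  -0.04276038] (169.86146545410156, 119.2435531616211) [-17.84734601   3.39250433  -0.06851009] [-18.01471025   3.4332813   -0.06787038]
[ 0.0036  0.0002 -0.0013  0.0008] [4.500e-03 1.000e-04 2.752e-01 8.000e-04]
```

View pics/w3.png

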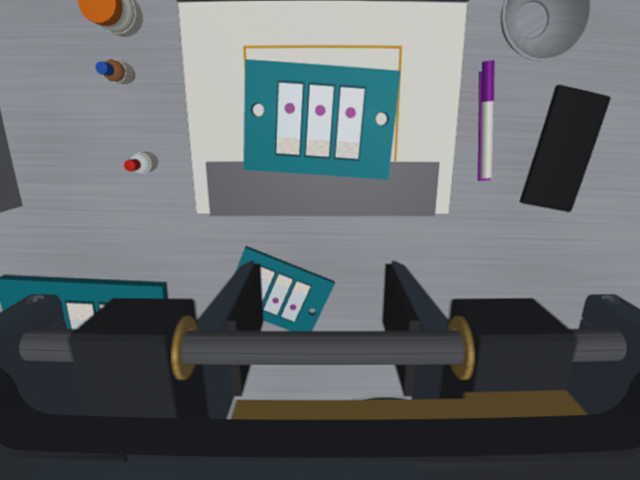

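The carrier turned clockwise during that push (now x -18, y +3.4, yaw -0.068), and the bystanders are untouched. Squaring the carrier pivots it about its near edge, so what matters is that edge's y, about +7.5 mm. I'll push the left edge near its rear corner, then square up again.

Run:
```python
from h import *
for q in((-58,112,.3),(-58,112,.06),(-58,112,.0245),(-58,95.7,.0245)):print(delta(*q))
```

```text
[ 0.0427 -0.1117 -0.0015  0.0008]
[ 0.0434 -0.1118  0.2385  0.0008]
[ 0.0435 -0.1119  0.274   0.0008]
[ 0.0435 -0.0956  0.2741  0.0008]
```

Emit:
{"op": "move_arm", "data": {"deltas": [[[0.0427, -0.1117, 0, 0, 1], [0.0427, -0.1117, 0, 0, 1], [0.0427, -0.1117, 0.03, 0, 1], [0.0427, -0.1117, 0.08, 0, 1], [0.0427, -0.1117, 0.13, 0, 1], [0.0427, -0.1117, 0.18, 0, 1], [0.0427, -0.1117, 0.22, 0, 1], [0.0427, -0.1117, 0.25, 0, 1], [0.0435, -0.112, 0.266, 0, 1], [0.0435, -0.112, 0.2735, 0, 1], [0.0435, -0.112, 0.2735, 0, 1], [0.0435, -0.112, 0.2735, 0, 1]]]}}

```text
t: 11.1
tcp_pos: [0.498, 0.2201, 0.0273]
ee_rot: [-0.0, 1.0, 0.013, 0.0]
wrist_force: [0.1, -0.6, -0.2]
width: 0.0007
grip_force: 0.0
```

Run:
```python
from h import *
s=ctrl.observe();print(s["t"],s["tcp_pos"],s["wrist_force"],s["width"],delta(-58,95.7,.0245),delta(-58,112,.0245))
```

```text
11.1 [0.49799856 0.22014807 0.02730249] [ 0.07062187 -0.62661666 -0.16129227] 0.0006924712715745355 [-0.0016  0.0165  0.0028  0.0005] [-0.0016  0.0002  0.0028  0.0005]
```

Emit:
{"op": "move_arm", "data": {"deltas": [[[0, 0.003, 0.0015, 0, 1], [0, 0.006, 0.0015, 0, 1], [0, 0.009, 0.0015, 0, 1], [0, 0.0115, 0.0015, 0, 1], [0, 0.014, 0.0015, 0, 1], [0, 0.0165, 0.0015, 0, 1], [0, 0.0165, 0.0015, 0, 1], [0, 0.0165, 0.0015, 0, 1]]]}}

```text
t: 11.9
tcp_pos: [0.4983, 0.2034, 0.0254]
ee_rot: [0.0, 1.0, 0.013, 0.0]
wrist_force: [0.6, 0.2, 0.4]
width: 0.0002
grip_force: 0.5
```

Run:
```python
from h import *
s=ctrl.observe();print(s["t"],s["tcp_pos"],s["wrist_force"],delta(-58,95.7,.0245))
for q in((-110,0,.09),(-110,0,.2)):print(delta(*q))
```

```text
11.9 [0.49826336 0.20341155 0.02544462] [0.5950936  0.24569599 0.40764612] [-0.0015 -0.0002  0.0009  0.0004]
[-0.0535  0.0955 -0.0646  0.0004]
[-0.0535  0.0955 -0.1746  0.0004]
```

Emit:
{"op": "move_arm", "data": {"deltas": [[[0, -0.006, 0, 0, 1], [0, -0.006, -0.04, 0, 1], [-0.01, 0.02, -0.085, 0, 1], [-0.03, 0.06, -0.12, 0, 0.5], [-0.0535, 0.0955, -0.16, 0, 0], [-0.0535, 0.0955, -0.21, 0, 0], [-0.0535, 0.0955, -0.25, 0, 0], [-0.0535, 0.0955, -0.25, 0, 0], [-0.0535, 0.0955, -0.25, 0, 0], [-0.0535, 0.0955, -0.25, 0, 0]]]}}

```text
t: 12.9
tcp_pos: [0.4466, 0.1068, 0.2743]
ee_rot: [0.0, 1.0, 0.013, -0.001]
wrist_force: [-0.3, 0.5, -0.6]
width: 0.0537
grip_force: 0.0
```

Run:
```python
from h import *
s=ctrl.observe();print(s["t"],s["tcp_pos"],s["wrist_force"],s["width"])
im,d,c=snap("wrist","w4.png")
dp,e,n=fitdock(im,c);cp,wh=fitcar(im,c,.033)
print(dp,e,n,cp,wh,rel(cp,dp),rel(cp,DP))
for q in((-110,0,.26),(-110,0,.06),(-110,0,.0235)):print(delta(*q))
```

```text
12.9 [0.44655136 0.10679957 0.27434676] [-0.2797541   0.50616384 -0.64367554] 0.053651611884872406
[0.55722152 0.10898538 0.02682004] 0.0006912623932606166 710 [ 0.53978619  0.10572835 -0.03590727] (168.89651489257812, 119.26021575927734) [-17.51639662  -2.7883054   -0.06272731] [-17.4695073   -3.19404588  -0.06101727]
[0.0008 0.0002 0.0139 0.0008]
[1.300e-03 1.000e-04 2.139e-01 8.000e-04]
[1.400e-03 1.000e-04 2.504e-01 8.000e-04]
```

Emit:
{"op": "move_arm", "data": {"deltas": [[[0, 0, 0.04, 0, 0], [0, 0, 0.09, 0, 0], [0, 0, 0.14, 0, 0], [0, 0, 0.19, 0, 0], [0, 0, 0.225, 0, 0], [0.001, 0, 0.243, 0, 0], [0.001, 0, 0.25, 0, 0], [0.001, 0, 0.25, 0, 0], [0.004, 0, 0.25, 0, 0], [0.008, 0, 0.25, 0, 0], [0.011, 0, 0.25, 0, 0], [0.014, 0, 0.25, 0, 0], [0.017, 0, 0.25, 0, 0], [0.02, 0, 0.25, 0, 0], [0.023, 0, 0.25, 0, 0], [0.025, 0, 0.25, 0, 0], [0.025, 0, 0.25, 0, 0], [0.025, 0, 0.25, 0, 0]]]}}

```text
t: 14.75
tcp_pos: [0.4726, 0.1074, 0.0255]
ee_rot: [-0.0, 1.0, 0.013, 0.0]
wrist_force: [-1.2, 0.0, -0.6]
width: 0.0913
grip_force: 0.1
```

```bash
sed -i 's/t\[258:\]=0/t[285:]=0/' h.py
python3 - <<'E'
from h import *
s=ctrl.observe();print(s["t"],s["tcp_pos"],s["wrist_force"],s["width"],delta(-76,0,.0235))
for e in carclose("w5.png"):print(e)
E
```

```text
14.75 [0.47255365 0.10735535 0.02547823] [-1.19000636  0.03975454 -0.60580868] 0.0913411689748779 [0.0086 0.0001 0.002  0.0005]
[-8.52316072e-04 -6.76816262e+01]
[5.25235833e-04 8.59011865e+01]
[ 1.88074591e-03 -8.37638427e+01]
[-68.42546425 -84.43150753]
[45.41508936 86.32429816]
```

View pics/w5.png

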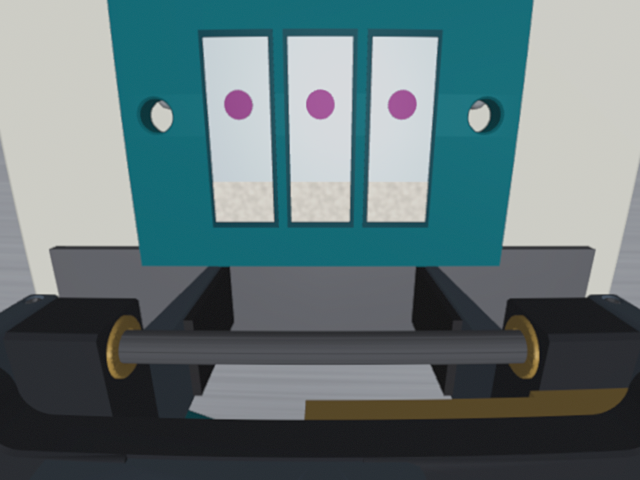

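The carrier is square (edges at y +85.9 and -83.8, so about 1 mm off in y). Its near edge is about 8 mm short, and pin tips are starting to show at the far side of the holes at (162,105) and (478,105). Next is a slow final push.

Emit:
{"op": "move_arm", "data": {"deltas": [[[0.0015, 0, 0.001, 0, 0], [0.003, 0, 0.002, 0, 0], [0.004, 0, 0.002, 0, 0], [0.005, 0, 0.002, 0, 0], [0.006, 0, 0.002, 0, 0], [0.007, 0, 0.002, 0, 0], [0.0075, 0, 0.002, 0, 0], [0.008, 0, 0.002, 0, 0], [0.0085, 0, 0.002, 0, 0], [0.0085, 0, 0.002, 0, 0], [0.0085, 0, 0.002, 0, 0]]]}}

```text
t: 15.9
tcp_pos: [0.4804, 0.1075, 0.0234]
ee_rot: [0.0, 1.0, 0.013, -0.0]
wrist_force: [-4.2, 0.0, 3.4]
width: 0.0913
grip_force: 2.1
```

Run:
```python
from h import *
s=ctrl.observe();print(s["t"],s["tcp_pos"],s["wrist_force"],s["width"],delta(-76,0,.0235))
for e in carclose("w6.png"):print(e)
```

```text
15.9 [0.48040943 0.10748069 0.02339583] [-4.17740625e+00  3.86033872e-03  3.41930076e+00] 0.09133852667890471 [ 0.0008  0.     -0.0001  0.0004]
[-2.97915673e-04 -5.76954570e+01]
[5.23049567e-04 8.25623004e+01]
[ 1.65113796e-03 -8.10308672e+01]
[-58.21488629 -81.60436839]
[52.54705604 82.71292938]
```

View pics/w6.png

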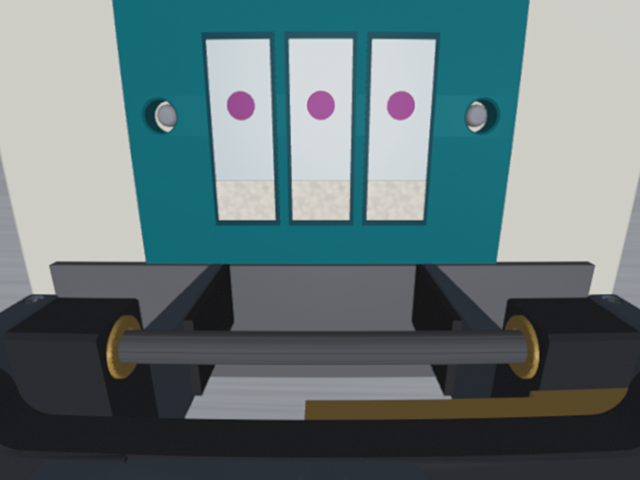

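It appears to have dropped: both pins stand in the holes at (167,115) and (476,115), and the apparent width fits a 6 mm drop. I'll back off and check.

Emit:
{"op": "move_arm", "data": {"deltas": [[[-0.008, 0, 0, 0, 0], [-0.02, 0, 0, 0, 0], [-0.02, 0, -0.05, 0, 0], [-0.02, 0, -0.1, 0, 0], [-0.02, 0, -0.15, 0, 0], [-0.02, 0, -0.2, 0, 0], [-0.02, 0, -0.25, 0, 0], [-0.02, 0, -0.25, 0, 0], [-0.02, 0, -0.25, 0, 0], [-0.02, 0, -0.25, 0, 0], [-0.02, 0, -0.25, 0, 0]]]}}

```text
t: 17.05
tcp_pos: [0.4597, 0.1069, 0.2719]
ee_rot: [0.0, 1.0, 0.013, -0.001]
wrist_force: [-0.1, -0.4, -1.1]
width: 0.0914
grip_force: 0.0
```

Run:
```python
from h import *
s=ctrl.observe();print(s["t"],s["tcp_pos"],s["wrist_force"])
im,d,c=snap("wrist","w7.png")
dp,e,n=fitdock(im,c)
cp,wh=fitcar(im,c,.027);print(dp,n,wh,rel(cp,dp),rel(cp,DP))
P=cloud(d,c).reshape(-1,3);a=DP[2];L=(P[:,:2]-DP[:2])@np.array([[np.cos(a),-np.sin(a)],[np.sin(a),np.cos(a)]])*1000
g=(abs(L[:,0])<56)&(abs(L[:,1])<80)&(d.ravel()>0)
A=np.c_[L[g],np.ones(g.sum())];k=np.linalg.lstsq(A,P[g,2]*1000,rcond=None)[0];print("plane slope/z",k)
for nm,b in(("deck",(abs(L[:,1])>100)&(abs(L[:,1])<130)&(abs(L[:,0]-10)<40)),):print(nm,np.median(P[b&(d.ravel()>0),2]))
```

```text
17.05 [0.4597337  0.10685422 0.27187969] [-0.08373834 -0.36078957 -1.08404596]
[0.55735774 0.10925451 0.02623235] 608 (117.4726333618164, 168.47384643554688) [-2.45658662e-01  3.76227081e-01  2.52347139e-04] [-0.06105116  0.26578502  0.0013747 ]
plane slope/z [-3.01081160e-03 -1.85500452e-03  2.76395450e+01]
deck 0.015416473815925258
```

View pics/w7.png

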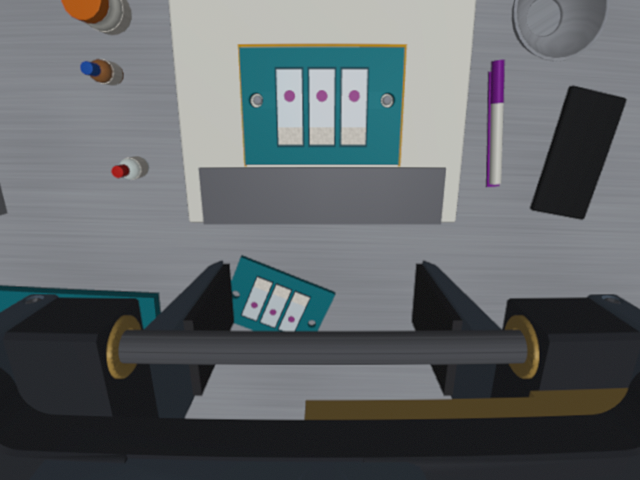

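The carrier now lies flat inside the yellow outline, with the pins centred in the holes at (257,100) and (387,100). Its pose error is under 0.5 mm and its top is about 12 mm above the deck. I'm handing it in.

```bash
python3 -c "from cell import ctrl;print(ctrl.job_done())"
```

```text
the job is handed in; nothing more can be done
None
```

The carrier is seated flat on the deck with both holes over their pins, within about 0.5 mm by my last wrist-camera check; the gripper is clear, and I handed the job in at about 17 s (no verdict was returned).

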